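# Snap the knob cap onto the hook rail's clamp stud

## Task

The hook rail's clamp stud on the rim of the stool is bare: swing the latch lever of the wooden notions box free, open its lid, and take out the knob cap. Press the cap straight down on the stud until it clicks fully home, and finish still holding it: fingers on the cap, pressing it firmly down. Leave the hoop, the jar and the glass dome where they are.

Things in the scene. Friction and masses are not known exactly. Their poses are not given: they have to be found in the camera images.
- box: open wooden box fixed on the stool, 120 (its x) x 160 (its y) x 56 mm, walls and floor 5 mm; origin at the centre of its underside, on the stool top (z = 0); its front with the latch faces its -x. It holds the cap.
- latch (a joint): latch lever of the box, a flat steel turn-bar on an upright pivot; radians, starts at 0 to 0.25 (its nose overlaps the lid by 11 mm at 0 and blocks it), grows as the peg end swings towards the box's -y (anticlockwise from above), lid free above 1.25, stop at 1.6; it stays where it is left, the peg needs about 1 N.
- latch_peg (a point): middle of the exposed upright round peg (12 mm diameter, 30 mm of it above the bar, 92 mm above the stool top) that stands on the lever's outer end, 38 mm from the pivot; push it sideways. Bar underside is 67 mm and top 75 mm above the stool top, peg top 106 mm.
- latch_pivot (a point): pivot axis of the latch lever (upright), at the bar's mid height, 14 mm in front of the box's front face and 45 mm to the box's -y of its middle
- lid (a joint): lid of the box, 120 x 160 x 8 mm; radians, 0 shut, grows as it opens upward, stop at 2.1; a stiff hinge (0.16 N m) lets it stay at any angle. Swung back past 1.8 it leaves room for the hand above the box.
- lid_handle (a point): middle of the lid's bar handle: a round steel bar 10 mm thick, 60 mm long along the box's y, its centre 30 mm above the lid's top face, 16 mm behind the lid's front edge and 30 mm to the box's +y of the middle; 94.5 mm above the stool top when shut
- lid_hinge (a point): middle of the lid's hinge line, which runs along the box's y at the upper far (+x) edge of the box, 56.5 mm above the stool top
- cap: round dark-wood knob cap, 50 g, 46 mm high: a skirt 36 mm in diameter and 24 mm high, open below, under a plain round grip knob 24 mm in diameter and 22 mm high. Origin at the centre of its underside, z up along its axis. It stands upright on the floor of the box (5 mm above the stool top). Mouth 20 mm in diameter, inside depth 20 mm.
- rail: steel hook rail clamped to the stool's rim, fixed; a flat jaw 50 mm wide and 6 mm thick lies on the stool top and carries the stud. Origin on the stud's axis at the stool top; its +y points outward over the rim.
- stud_seat (a point): on the stud's upright axis, on its 40 mm round flange, 10 mm above the stool top; the cap's underside rests here when home. Stud 17 mm in diameter, 19 mm high above this point, tapered tip. Three sprung catches meet the cap's lip 12 mm above the seat; push peaks at 6 to 10 N, drops away (the catches then pull the cap down) and rises only when the cap is home.
- stud_tip (a point): top of the stud, on its axis, 29 mm above the stool top
- jar: bystander: button jar, 60 mm in diameter, 70 mm high, on a red coaster; origin at the centre of its underside
- dome: bystander: glass magnifier dome, 72 mm in diameter, 33 mm high; origin at the centre of its underside
- hoop: bystander: small flat brass-rimmed hoop, 90 mm in diameter, 10 mm high; origin at the centre of its underside

How it is judged:
By the outcome, as a careful person would: the job done as asked, in the order asked, and still so for the second after the job is handed in, while the arm keeps its last pose, push and grip.
It also fails if it takes over 72 s, if anything falls off the work surface, if the arm or the gripper's body presses on something with over 40 N, if the wrist force passes 120 N, or if a joint passes its speed limit or range.

## Robot

A 6-joint arm with a two-finger parallel gripper is mounted at the origin on the work surface. World frame = base frame: x ahead of the robot, y to its left, z up, the work surface at z = 0. Lengths are in mm, angles in rad, forces in N, time in s.
With the tool pointing down it reaches from about 300 to 775 mm from the base axis. Payload 14.6 kg.
Tool frame: the origin (TCP) lies on the centre line of the jaws, within the pads' length; the fingertips stand 8 mm ahead of it and the grasp point (between the pads) lies 11 mm behind it; z points along the fingers, y is the direction in which the jaws open and shut (so a half turn about z gives the same grasp; the last joint's range is limited). The gripper opens to 94 mm and grips with 3 to 60 N. Pads are 16 mm wide; open, the fingers measure 119 mm over their backs; the gripper's body (75 mm by 177 mm) begins 78 mm behind the grasp point.
Start: joints at [1.055, 0.3, 1.521, -0, 1.321, -0.067], TCP at [238.633, 495.524, 213.446] pointing down, gripper open.
Joint ranges: [-3.03, 3.03], [-0.79, 2.21], [0.23, 2.52], [-1.04, 4.18], [0, 3.07], [-2.55, 2.55]. Speed limits (rad/s): [2.22, 2.22, 2.57, 3.14, 3.14, 3.14].

## Interface

Orientations are given as [roll, pitch, yaw] about the fixed x, y, z axes, in that order (R = Rz(yaw) Ry(pitch) Rx(roll)).
In Python, from cell import read_state, cams, manip gives the robot as it stands.
- The arm moves only by the shell command python3 -m handwheel 'ROWS' [OPENING] [FORCE]. ROWS is JSON, a list of rows, each a list of 4 numbers: the shift along the tool's x, y, z in m, then the turn about the tool's z in degrees. In form: [[dx, dy, dz, turn], ...]. A call has 1 to 5 rows; each row is the pose to reach, as a shift and turn from the pose measured when the call began, along the tool's axes at that moment; what a row does not reach only later rows make up. A row lasts 1/8 s, in which the tool goes at most 62.5 mm and 10.7 degrees, less where a joint would pass 70% of its speed; a pose out of reach is approached as far as the arm can. A call with a gripper value outside its range is refused whole. OPENING is the closure, from 0 (fully open) to 1 (shut), set as the call begins (- or left out, the last holds). The fingers move at their own pace and stop on an object; FORCE is the grip in N (left out, the last holds). Time passes only in rows, so rows that repeat a pose let the fingers close. It gives the time, the measured TCP pose, the force and the opening at its end, in the units of the state.
- read_state(): the state, without advancing time (a new reading comes with each control period).
- cams.camera(name): name is "scene" or "top"; returns the picture (400x640x3 uint8, red, green, blue); there is no depth.
- cams.get_calibration(name): a dict with "vertical_fov" (degrees; the focal length in pixels is half the picture's height over the tangent of half this angle, whatever the lens; pixels are square), "cx", "cy" (the principal point, pixels), "R" (3x3) and "t" (3): a world point X has camera coordinates R X + t. Camera axes: x right, y down, z forward; pixel columns grow to the right and rows downward; lengths in mm; the calibration is good to about 2 mm. A picture is of the moment at which its call begins. get_calibration takes no time and is no camera call.
- manip.sign_off(): hands the job in, once; it reports no verdict.
The state is a dict: "clock": time; "joints": joint angles; "qd": joint speeds; "effort": joint torques, N m; "eef_pos": TCP position; "eef_rot": TCP orientation; "wrist_force": force on the tool from outside, world axes, zero at the start; "moment": the same for the moment, N m; "finger_gap": finger opening in mm.
Only numpy, scipy, OpenCV 4.12 (cv2) and the standard library are available. Lean on these libraries where they do the work, as an engineer would, in place of code of your own. Each camera call takes 0.05 s, during which the arm holds its last target. There are 200 camera calls.

## Working session

There is one attempt and no reset: what is moved stays moved. The work goes in short steps, Python scripts to look and compute and a shell command to move; the robot and the scene stay as the last step left them, time stands still between calls to the robot, and variables do not carry over. Pictures are saved under pics/ and viewed, about 8 in all and at most 12, crops included, and the job is handed in when it is done.

```bash
mkdir -p pics; ls; python3 - <<'E'
from cell import read_state,cams
import cv2,json
for n in("scene","top"):
    cv2.imwrite(f"pics/{n}0.png",cams.camera(n)[:,:,::-1]); c=cams.get_calibration(n); print(n,{k:(v.tolist() if hasattr(v,'tolist') else v) for k,v in c.items()})
print(read_state())
E
```

```text
pics
scene {'vertical_fov': 55.047309919658964, 'cx': 322.61425209801007, 'cy': 201.64985034027887, 'R': [[0.2027320902427965, 0.979185136472732, 0.009806533366253234], [0.6751023103505259, -0.13250613827527669, -0.7257265283002649], [-0.7093212037893472, 0.15374846935904776, -0.6879133942761844]], 't': [-122.53199001023293, -327.16053111821446, 1121.7492806425225]}
top {'vertical_fov': 57.768176129314135, 'cx': 315.71464051706084, 'cy': 199.79382155178772, 'R': [[0.022138483742247615, -0.9996500577327732, 0.014479282180322262], [-0.9988734955845961, -0.02272466455555214, -0.04165728555063643], [0.041971744736237326, -0.013540742066105326, -0.9990270371456896]], 't': [-2.8064885386727725, 561.4765032082964, 707.9851644135753]}
{'clock': 0.1, 'joints': array([ 1.05540317e+00,  3.00379886e-01,  1.52148904e+00,  3.24229842e-06,
        1.32069193e+00, -6.66017443e-02]), 'qd': array([ 0.00011692, -0.00011158, -0.00229602,  0.00012422, -0.00282039,
       -0.00088229]), 'effort': array([ 2.60301116e-03, -5.32648480e+01, -3.53285193e+01,  7.10409461e-02,
        2.35182565e-02, -3.25620908e-05]), 'eef_pos': array([238.52985467, 495.34758405, 212.97529366]), 'eef_rot': array([-3.14062681e+00, -6.75698495e-05,  2.69280041e+00]), 'wrist_force': array([0.15288213, 0.25117865, 0.05031349]), 'moment': array([-0.02695744, -0.02858541,  0.02503245]), 'finger_gap': 94.0181333009593}
```

View pics/scene0.png

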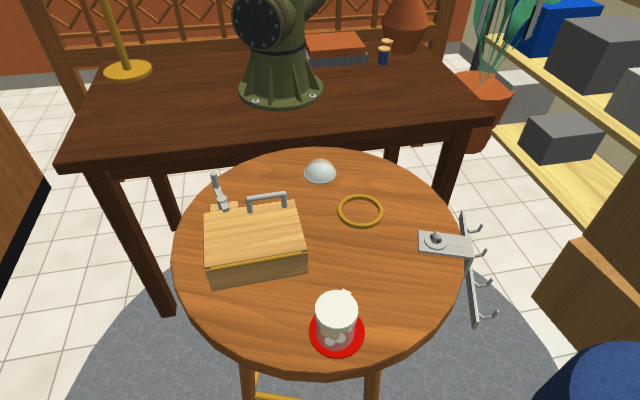

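View pics/top0.png

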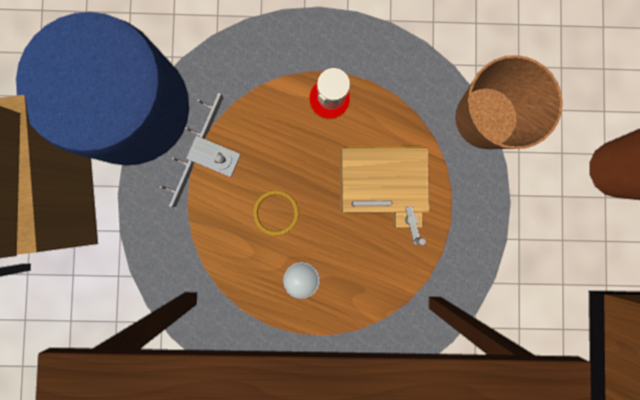

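Both views are clear. In the top view the lid spans about (342–428, 148–212), the handle is near (372,203), the peg near (420,241) and the stud near (221,158). I'll zoom in on the box and the rail.

```bash
cat > h.py <<'E'
import numpy as np
from cell import read_state,cams
C={n:cams.get_calibration(n) for n in("scene","top")}
def K(c): return 200/np.tan(np.radians(c["vertical_fov"]/2))
def ray(n,u,v,z):
    c=C[n];R=np.array(c["R"]);t=np.array(c["t"]);o=-R.T@t
    d=R.T@np.array([(u-c["cx"])/K(c),(v-c["cy"])/K(c),1]);return o+d*(z-o[2])/d[2]
def proj(n,X):
    c=C[n];p=np.array(c["R"])@X+c["t"];return c["cx"]+K(c)*p[0]/p[2],c["cy"]+K(c)*p[1]/p[2]
def tri(u1,v1,u2,v2):
    A=[];b=[]
    for n,u,v in(("top",u1,v1),("scene",u2,v2)):
        c=C[n];R=np.array(c["R"]);o=-R.T@c["t"];d=R.T@np.array([(u-c["cx"])/K(c),(v-c["cy"])/K(c),1]);d/=np.linalg.norm(d)
        P=np.eye(3)-np.outer(d,d);A.append(P);b.append(P@o)
    return np.linalg.solve(sum(A),sum(b))
E
python3 - <<'E'
import cv2,numpy as np
t=cv2.imread("pics/top0.png");s=cv2.imread("pics/scene0.png")
def cr(i,x,y,w,h,k):return cv2.resize(i[y:y+h,x:x+w],None,fx=k,fy=k,interpolation=cv2.INTER_CUBIC)
a=cr(t,335,140,100,110,4);b=cr(t,170,85,75,55*2,4)
cv2.imwrite("pics/c1.png",np.hstack([a,b]))
a=cr(s,195,160,120,130,3);b=cr(s,405,195,100,130,3)
cv2.imwrite("pics/c2.png",np.hstack([a,b]))
E
```

```text
(no output)
```

View pics/c1.png

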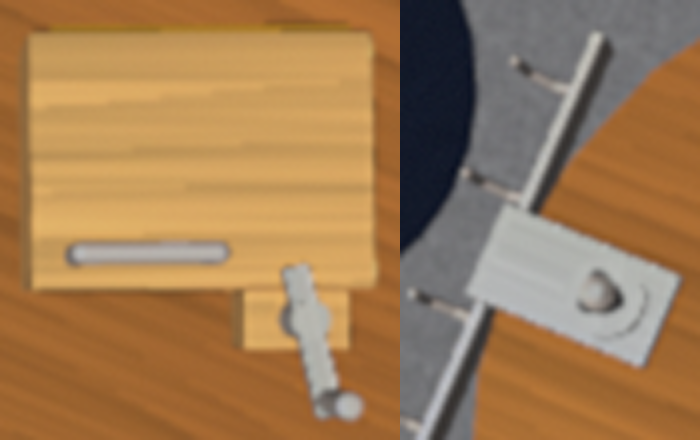

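View pics/c2.png

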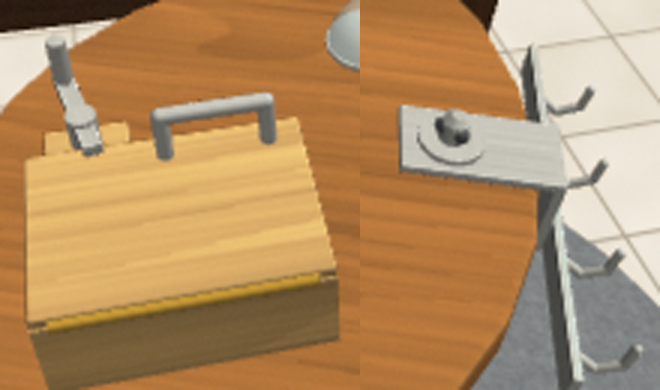

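Zoomed crops: lid corners, handle bar, peg top and pivot are sharp in the top view. The stud tip shows at roughly top (220,156.5) and scene (437,233), and the flange centre at about (221.5,159).

```bash
python3 - <<'E'
from h import *
np.set_printoptions(precision=1,suppress=True)
q=lambda u,v:(335+u/4,140+v/4)
co=[ray("top",*q(*p),64.5) for p in((28,32),(372,30),(377,287),(30,290))]
print("lid",*co,"c",sum(co)/4)
for a,b in((0,1),(3,2),(0,3),(1,2)):
    d=co[b]-co[a];print(np.linalg.norm(d),np.degrees(np.arctan2(d[1],d[0])))
print("handle",ray("top",*q(72,254),95),ray("top",*q(226,252),95))
print("peg",ray("top",*q(348,405),106),"tri",tri(*q(348,405),195+57/3,160+42/3))
print("piv",ray("top",*q(306,319),75))
r=lambda u,v:(170+(u-400)/4,85+v/4)
print("jaw",*[ray("top",*r(*p),6) for p in((505,208),(680,275),(645,365),(470,290))])
print("flange",ray("top",*r(606,297),10),ray("scene",405+(452-360)/3,195+136/3,10))
print("tip",ray("top",*r(600,283),29),ray("scene",405+(455-360)/3,195+113/3,29), tri(*r(600,283),405+(455-360)/3,195+113/3))
# handle via scene
print("handle sc",ray("scene",195+157/3,160+114/3,95),ray("scene",195+270/3,160+99/3,95))
E
```

```text
lid [656.3 -36.   64.5] [ 661.2 -196.    64.5] [ 541.9 -199.5   64.5] [536.9 -39.3  64.5] c [ 599.1 -117.7   64.5]
160.06802333943594 -88.24229553895428
160.27872098872595 -88.23136042148182
119.41352517827752 -178.4629537593651
119.38230988790231 -178.36189116747414
handle [552.9 -54.7  95. ] [ 555.3 -122.6   95. ]
peg [ 490.1 -173.7  106. ] tri [ 490.1 -173.5  104. ]
piv [ 526.5 -163.8   75. ]
jaw [682.2 252.1   6. ] [650.6 163.6   6. ] [604.9 179.6   6. ] [640.5 268.    6. ]
flange [638.  199.2  10. ] [638.3 201.3  10. ]
tip [641.9 197.6  29. ] [636.5 199.7  29. ] [641.1 196.2  34.7]
handle sc [ 554.1 -119.7   95. ] [553.9 -56.   95. ]
```

```bash
cat >> h.py <<'E'
def go(x,y,z,yaw=None):
    "remaining shift (tool axes, m) and turn (deg) to a world target"
    from scipy.spatial.transform import Rotation as Ro
    s=read_state();R=Ro.from_euler("xyz",s["eef_rot"]).as_matrix()
    d=R.T@(np.array([x,y,z])-s["eef_pos"])/1000
    t=0 if yaw is None else (np.degrees(s["eef_rot"][2])-yaw+180)%360-180
    print("row",np.round(d,4),"turn",round(t,1))
def B(x,y,z=0,c=(599.1,-117.7),a=np.radians(1.7)):
    return np.array([c[0]+x*np.cos(a)-y*np.sin(a),c[1]+x*np.sin(a)+y*np.cos(a),z])
def st():
    s=read_state();print({k:np.round(s[k],2).tolist() for k in("clock","eef_pos","eef_rot","wrist_force","finger_gap")})
E
python3 -m handwheel '[[0,0,0,10],[0,0,0,20],[0,0,0,30],[0,0,0,40],[0,0,0,50]]' 0.5 5
python3 -m handwheel '[[0,0,0,10],[0,0,0,12.6],[0,0,0,12.6]]'
python3 -c "
from h import *
go(490.1,-173.7,180,91.7);print(B(-44,30))"
```

```text
clock: 0.72
eef_pos: [238.5, 495.2, 212.6]
eef_rot: [-3.14, 0.001, 1.814]
wrist_force: [0.3, -0.3, 0.4]
finger_gap: 48.3
clock: 1.1
eef_pos: [238.4, 495.1, 212.3]
eef_rot: [-3.14, 0.002, 1.595]
wrist_force: [0.3, 0.4, 0.5]
finger_gap: 47.3
row [-0.6746  0.2356  0.0334] turn -0.3
[554.22937883 -89.01851894   0.        ]
```

```bash

python3 -m handwheel '[[-0.055,0.019,0,0],[-0.11,0.038,0,0],[-0.165,0.057,0,0],[-0.22,0.076,0,0],[-0.275,0.095,0,0]]' | tail -5
python3 -m handwheel '[[-0.055,0.019,0,0],[-0.11,0.038,0,0],[-0.165,0.057,0,0],[-0.22,0.076,0,0],[-0.275,0.095,0,0]]' | tail -5
python3 -m handwheel '[[-0.05,0.018,0.01,0],[-0.10,0.036,0.02,0],[-0.125,0.045,0.032,0],[-0.125,0.045,0.032,0]]'
python3 -c "
from h import *
go(490.1,-173.7,88,91.7)"
```

```text
clock: 1.72
eef_pos: [340.2, 220.7, 212.8]
eef_rot: [-3.141, 0.002, 1.597]
wrist_force: [0.4, -0.2, 0.8]
finger_gap: 46.8
clock: 2.35
eef_pos: [442.7, -53.7, 213.4]
eef_rot: [-3.141, 0.002, 1.598]
wrist_force: [0.6, 1.3, 0.2]
finger_gap: 47.1
clock: 2.85
eef_pos: [490.7, -178.6, 180.3]
eef_rot: [-3.139, 0.001, 1.597]
wrist_force: [0.6, 0.5, -0.3]
finger_gap: 47.0
row [ 0.005  -0.0003  0.0923] turn -0.2
```

```bash

python3 -m handwheel '[[0.005,0,0.04,0],[0.005,0,0.08,0],[0.005,0,0.092,0],[0.005,0,0.092,0]]' | tail -5
python3 -m handwheel '[[0,0,0,0],[0,0,0,0],[0,0,0,0],[0,0,0,0],[0,0,0,0]]' 1 4
python3 - <<'E'
from h import *
import cv2
cv2.imwrite("pics/p1.png",np.hstack([cv2.resize(cams.camera(n)[y:y+150,x:x+150,::-1],None,fx=2.6,fy=2.6) for n,x,y in(("scene",180,130),("top",330,130))]))
go(490.1,-173.7,88,91.7)
for a in(.5,.8,1.1,1.4,1.5):
    p=np.array([526.5,-164.3])+38*np.array([np.cos(np.pi+np.radians(1.7)+a),np.sin(np.pi+np.radians(1.7)+a)]);print(a,p);go(*p,88)
E
```

```text
clock: 3.35
eef_pos: [490.5, -173.2, 88.9]
eef_rot: [-3.139, 0.001, 1.598]
wrist_force: [0.4, 0.8, 0.3]
finger_gap: 47.0
clock: 3.98
eef_pos: [489.9, -173.4, 89.1]
eef_rot: [-3.137, 0.001, 1.598]
wrist_force: [-5.8, -0.8, 5.3]
finger_gap: 12.1
row [-0.0003  0.0002  0.0011] turn -0.1
0.5 [ 493.70700519 -183.49946591]
row [-0.0102  0.0036  0.0011] turn 0
0.8 [ 500.8454856  -192.33294296]
row [-0.0192  0.0105  0.0011] turn 0
1.1 [ 510.27560738 -198.6623207 ]
row [-0.0258  0.0197  0.0011] turn 0
1.4 [ 521.15500583 -201.92221468]
row [-0.0294  0.0305  0.001 ] turn 0
1.5 [ 524.93766277 -202.26786934]
row [-0.0298  0.0343  0.001 ] turn 0
```

View pics/p1.png

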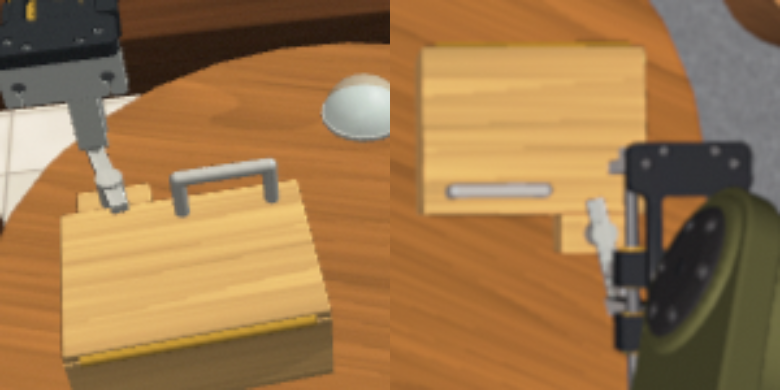

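The peg is held (gap 12.1 mm). Next I swing it along its arc.

```bash

python3 -m handwheel '[[-0.005,0.0014,0,0],[-0.010,0.0036,0,0],[-0.015,0.0067,0,0],[-0.019,0.0105,0,0]]'
python3 -m handwheel '[[-0.0037,0.0045,0,0],[-0.0066,0.0092,0,0],[-0.0088,0.0145,0,0],[-0.0102,0.020,0,0],[-0.0104,0.0225,0,0]]'
python3 -c "
from h import *
go(524,-202.2,89)"
```

```text
clock: 4.58
eef_pos: [500.4, -193.1, 89.2]
eef_rot: [-3.136, 0.002, 1.598]
wrist_force: [-9.1, -4.0, 3.1]
finger_gap: 13.5
clock: 5.2
eef_pos: [523.6, -203.0, 89.0]
eef_rot: [-3.136, 0.002, 1.598]
wrist_force: [-1.9, -2.2, -0.2]
finger_gap: 12.1
row [0.0008 0.0004 0.    ] turn 0
```

```bash

python3 -m handwheel '[[0,0,0,0],[0,0,0,0],[0,0,-0.03,0],[0,0,-0.06,0],[0,0,-0.06,0]]' 0.65 | tail -5
python3 -m handwheel '[[0.05,0,0,0],[0.10,0.02,0,0],[0.114,0.03,0,0],[0.114,0.03,0,0]]' 
python3 - <<'E'
from h import *
import cv2
cv2.imwrite("pics/p2.png",np.hstack([cv2.resize(cams.camera(n)[y:y+150,x:x+150,::-1],None,fx=2.6,fy=2.6) for n,x,y in(("scene",180,110),("top",330,130))]))
go(554.2,-88,84,91.7)
E
```

```text
clock: 5.82
eef_pos: [524.8, -203.1, 151.1]
eef_rot: [-3.14, 0.003, 1.598]
wrist_force: [0.8, -0.2, 0.2]
finger_gap: 33.0
clock: 6.32
eef_pos: [551.7, -87.9, 149.8]
eef_rot: [-3.139, 0.003, 1.6]
wrist_force: [0.4, -0.6, -0.7]
finger_gap: 32.6
row [0.0014 0.0031 0.0661] turn -0.2
```

View pics/p2.png

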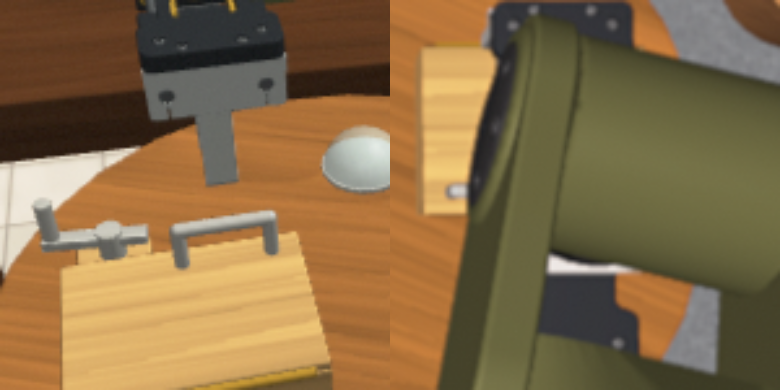

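The latch bar now lies parallel to the box front, so the lid is free. Next I grip the handle and get the lid arc.

```bash

python3 -m handwheel '[[0.001,0.003,0.03,0],[0.001,0.003,0.062,0],[0.001,0.003,0.062,0]]' | tail -5
python3 -m handwheel '[[0,0,0,0],[0,0,0,0],[0,0,0,0],[0,0,0,0]]' 1 8
python3 - <<'E'
from h import *
s=read_state()["eef_pos"];dz=s[2]-94.5
for a in np.arange(0,2.01,.125):
    t=a+np.arctan2(38,104);r=np.hypot(104,38)
    p=B(60-r*np.cos(t),28.9,56.5+r*np.sin(t)+dz);print(round(a,3),p.round(1),end=' ');go(*p)
E
```

```text
clock: 6.8
eef_pos: [552.6, -89.4, 86.2]
eef_rot: [-3.135, 0.002, 1.596]
wrist_force: [-0.1, 1.2, 0.7]
finger_gap: 33.1
clock: 7.3
eef_pos: [554.4, -89.7, 87.4]
eef_rot: [-3.14, 0.004, 1.596]
wrist_force: [10.9, -1.6, -4.6]
finger_gap: 9.5
0.0 [554.3 -90.1  87.4] row [-0.0005 -0.0002  0.    ] turn 0
0.125 [559.8 -90.  100.1] row [-0.0005  0.0054 -0.0127] turn 0
0.25 [566.9 -89.7 112. ] row [-0.0005  0.0124 -0.0246] turn 0
0.375 [575.4 -89.5 122.9] row [-0.0005  0.0209 -0.0355] turn 0
0.5 [585.2 -89.2 132.6] row [-0.0005  0.0307 -0.0452] turn 0
0.625 [596.1 -88.9 141.1] row [-0.0005  0.0416 -0.0537] turn 0
0.75 [608.  -88.5 148.1] row [-0.0004  0.0536 -0.0608] turn 0
0.875 [620.7 -88.1 153.6] row [-0.0004  0.0662 -0.0663] turn 0
1.0 [634.  -87.8 157.5] row [-0.0004  0.0795 -0.0702] turn 0
1.125 [647.7 -87.3 159.6] row [-0.0003  0.0932 -0.0723] turn 0
1.25 [661.5 -86.9 160.1] row [-0.0002  0.107  -0.0728] turn 0
1.375 [675.2 -86.5 158.8] row [-0.0002  0.1208 -0.0716] turn 0
1.5 [688.8 -86.1 155.9] row [-1.000e-04  1.343e-01 -6.860e-02] turn 0
1.625 [701.8 -85.7 151.2] row [-0.      0.1473 -0.064 ] turn 0
1.75 [714.1 -85.4 145. ] row [ 0.      0.1597 -0.0578] turn 0
1.875 [725.6 -85.  137.3] row [ 1.000e-04  1.712e-01 -5.010e-02] turn 0
2.0 [736.  -84.7 128.2] row [ 0.0002  0.1816 -0.041 ] turn 0
```

```bash

python3 -m handwheel '[[0,0.0054,-0.0127,0],[0,0.0124,-0.0246,0],[0,0.0209,-0.0355,0],[0,0.0307,-0.0452,0],[0,0.0307,-0.0452,0]]'
python3 -c "
from h import *
for p in((596.1,-88.9,141.1),(608,-88.5,148.1),(620.7,-88.1,153.6),(634,-87.8,157.5)): go(*p)"
```

```text
clock: 7.92
eef_pos: [585.8, -88.8, 134.7]
eef_rot: [-3.141, 0.004, 1.596]
wrist_force: [-9.2, 0.3, 10.3]
finger_gap: 9.6
row [-0.0004  0.0103 -0.0064] turn 0
row [-0.0003  0.0222 -0.0134] turn 0
row [-0.0003  0.0349 -0.0189] turn 0
row [-0.0003  0.0482 -0.0228] turn 0
```

```bash

python3 -m handwheel '[[0,0.010,-0.007,0],[0,0.022,-0.014,0],[0,0.035,-0.0195,0],[0,0.048,-0.023,0],[0,0.048,-0.023,0]]'
python3 -c "
from h import *
for p in((647.7,-87.3,159.6),(661.5,-86.9,160.1),(675.2,-86.5,158.8),(688.8,-86.1,155.9)): go(*p)"
```

```text
clock: 8.55
eef_pos: [634.8, -87.5, 159.2]
eef_rot: [3.14, 0.005, 1.596]
wrist_force: [-1.0, -0.8, 7.5]
finger_gap: 9.7
row [-0.0001  0.0129 -0.0004] turn 0
row [-0.0001  0.0267 -0.0009] turn 0
row [-0.      0.0404  0.0005] turn 0
row [0.     0.054  0.0034] turn 0
```

```bash

python3 -m handwheel '[[0,0.013,-0.001,0],[0,0.0267,-0.001,0],[0,0.0404,0.0005,0],[0,0.054,0.0034,0],[0,0.054,0.0034,0]]'
python3 -c "
from h import *
for p in((701.8,-85.7,151.2),(714,-85.4,145),(725.6,-85,137.3),(733,-84.7,131)): go(*p)"
```

```text
clock: 9.18
eef_pos: [689.4, -86.1, 156.2]
eef_rot: [3.138, 0.005, 1.597]
wrist_force: [2.1, -1.2, 2.7]
finger_gap: 9.6
row [0.0001 0.0124 0.0051] turn 0
row [0.0002 0.0246 0.0113] turn 0
row [0.0003 0.0362 0.019 ] turn 0
row [0.0004 0.0436 0.0254] turn 0
```

```bash

python3 -m handwheel '[[0,0.0124,0.005,0],[0,0.0246,0.0113,0],[0,0.0362,0.019,0],[0,0.0436,0.0254,0],[0,0.0436,0.0254,0]]'
python3 - <<'E'
from h import *
import cv2
cv2.imwrite("pics/p3.png",cams.camera("scene")[60:360,100:500,::-1])
E
```

```text
clock: 9.8
eef_pos: [733.2, -85.1, 130.7]
eef_rot: [3.138, 0.005, 1.597]
wrist_force: [2.4, 0.6, -0.1]
finger_gap: 9.4
```

View pics/p3.png

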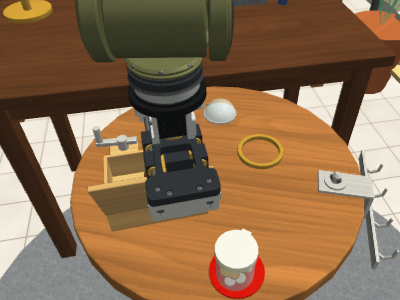

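The lid is swung back to about 1.95 rad. I release the handle, rise and move aside to see inside the box.

```bash

python3 -m handwheel '[[0,0,0,0],[0,0,0,0],[0,0,0,0],[0,0,-0.03,0],[0,0,-0.06,0]]' 0.74
python3 -m handwheel '[[0,0,-0.05,0],[0.0,-0.05,-0.07,0],[0.04,-0.10,-0.07,0],[0.08,-0.15,-0.07,0],[0.12,-0.20,-0.07,0]]' 0.5 | tail -5
python3 -m handwheel '[[0.05,-0.03,0,0],[0.10,-0.06,0,0],[0.10,-0.06,0,0]]' | tail -5
python3 - <<'E'
from h import *
import cv2
for n in("scene","top"): cv2.imwrite(f"pics/{n}4.png",cams.camera(n)[:,:,::-1])
t=cv2.imread("pics/top4.png");s=cv2.imread("pics/scene4.png")
f=lambda i,x,y:cv2.resize(i[y:y+130,x:x+130],None,fx=3,fy=3,interpolation=cv2.INTER_CUBIC)
cv2.imwrite("pics/p4.png",np.hstack([f(t,325,120),f(s,190,160)]))
E
```

```text
clock: 10.48
eef_pos: [732.3, -84.8, 191.2]
eef_rot: [3.14, 0.005, 1.597]
wrist_force: [0.1, -0.1, 0.5]
finger_gap: 24.5
clock: 11.1
eef_pos: [530.6, 28.4, 260.2]
eef_rot: [3.14, 0.005, 1.596]
wrist_force: [0.7, 0.3, 0.1]
finger_gap: 47.1
clock: 11.48
eef_pos: [466.3, 129.1, 260.1]
eef_rot: [3.14, 0.004, 1.6]
wrist_force: [0.4, -1.6, -0.0]
finger_gap: 46.7
```

View pics/p4.png

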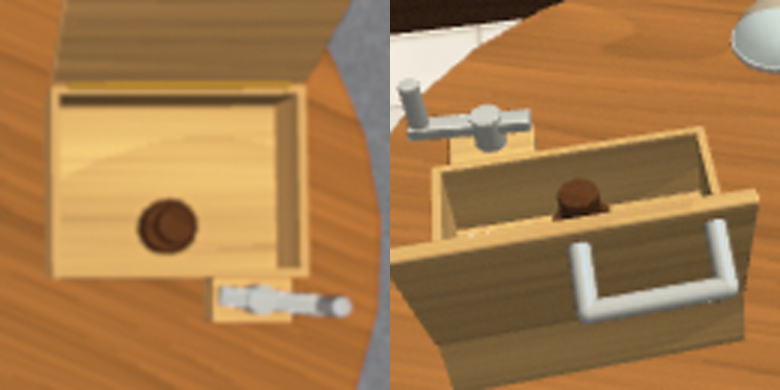

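Inside the box the dark cap stands upright: knob top near top-view crop (177,224) and scene crop (578,190).

```bash
python3 - <<'E'
from h import *
import cv2
np.set_printoptions(precision=1,suppress=True)
t=cv2.imread("pics/top4.png")[175:215,365:395]
m=(t.max(2)<110).astype(np.uint8);n,l,s,c=cv2.connectedComponentsWithStats(m);i=1+s[1:,4].argmax();print(s[i]+[365,175,0,0,0],c[i]+[365,175])
x0,y0,w,h=s[i][:4];x0+=365;y0+=175
print("skirt",ray("top",x0+17.5/130*0+9.3,y0+h/2-.5,29))
print("knob",ray("top",325+177/3,120+224/3,51),ray("scene",190+(578-390)/3,160+189/3,51),"skirt",ray("top",325+166.5/3,120+226/3,27))
E
```

```text
[371 187  19  17 256] [380.3 195.2]
skirt [ 572.9 -115.3   29. ]
knob [ 572.3 -118.    51. ] [ 571.1 -117.1   51. ] skirt [ 572.3 -116.1   27. ]
```

```bash

python3 -m handwheel '[[0,0,0,10],[0,0,0,20],[0,0,0,30],[0,0,0,40],[0,0,0,50]]' 0.5 5 | tail -5
python3 -m handwheel '[[0,0,0,10],[0,0,0,20],[0,0,0,30],[0,0,0,40],[0,0,0,40]]'
python3 -c "
from h import *
go(572.3,-117,110,1.7)"
```

```text
clock: 12.2
eef_pos: [468.5, 125.6, 259.5]
eef_rot: [3.137, 0.003, 0.717]
wrist_force: [0.4, 0.8, -0.4]
finger_gap: 46.4
clock: 12.82
eef_pos: [469.0, 124.6, 259.1]
eef_rot: [3.136, -0.0, 0.018]
wrist_force: [-0.5, -0.4, -0.4]
finger_gap: 46.9
row [0.0989 0.2426 0.1504] turn -0.6
```

```bash

python3 -m handwheel '[[0.022,0.054,0,0],[0.044,0.108,0,0],[0.066,0.162,0,0],[0.088,0.216,0.01,0],[0.099,0.243,0.05,-0.6]]' | tail -5
python3 -m handwheel '[[0,0,0.05,0],[0,0,0.09,0],[0,0,0.09,0]]' | tail -5
python3 -c "
from h import *
go(572.3,-117,39.5,1.7)"
```

```text
clock: 13.45
eef_pos: [573.7, -120.6, 211.0]
eef_rot: [3.135, -0.003, 0.031]
wrist_force: [0.4, -0.1, 0.1]
finger_gap: 46.8
clock: 13.82
eef_pos: [572.6, -121.6, 118.4]
eef_rot: [3.137, 0.002, 0.034]
wrist_force: [0.3, -0.6, 1.4]
finger_gap: 46.9
row [ 0.     -0.005   0.0789] turn 0.2
```

```bash

python3 -m handwheel '[[0,-0.005,0.04,0],[0,-0.005,0.074,0],[0,-0.005,0.078,0],[0,-0.005,0.078,0]]' | tail -5
python3 -m handwheel '[[0,0,0,0],[0,0,0,0],[0,0,0,0],[0,0,0,0],[0,0,0,0]]' 1 6
python3 -m handwheel '[[0,0,0,0],[0,0,0,0]]' 1 25
```

```text
clock: 14.32
eef_pos: [573.3, -117.4, 42.4]
eef_rot: [3.136, -0.0, 0.035]
wrist_force: [0.5, 0.1, -0.0]
finger_gap: 46.9
clock: 14.95
eef_pos: [573.7, -117.7, 43.1]
eef_rot: [3.135, -0.001, 0.035]
wrist_force: [-0.9, -1.3, 5.3]
finger_gap: 23.7
clock: 15.2
eef_pos: [573.8, -117.7, 43.1]
eef_rot: [3.135, -0.001, 0.035]
wrist_force: [0.2, -1.3, 3.1]
finger_gap: 23.1
```

```bash

python3 -m handwheel '[[0,0,-0.03,0],[0,0,-0.08,0],[0,0,-0.13,0],[0,0,-0.13,0]]' | tail -5
python3 -m handwheel '[[0.01,-0.05,0,0],[0.02,-0.10,0,0],[0.03,-0.15,0,0],[0.04,-0.20,0,0],[0.05,-0.25,0,0]]' | tail -5
python3 -c "
from h import *
go(638.2,200,75,1.7)"
```

```text
clock: 15.7
eef_pos: [574.8, -117.1, 176.7]
eef_rot: [3.134, -0.007, 0.035]
wrist_force: [0.3, -0.1, -0.9]
finger_gap: 23.0
clock: 16.32
eef_pos: [615.6, 136.1, 173.2]
eef_rot: [3.133, -0.004, 0.035]
wrist_force: [1.2, -0.4, -0.9]
finger_gap: 23.2
row [ 0.0243 -0.0639  0.0978] turn 0.3
```

```bash
python3 - <<'E'
import cv2,numpy as np
t=cv2.imread("pics/top4.png");s=cv2.imread("pics/scene4.png")
f=lambda i,x,y:cv2.resize(i[y:y+50,x:x+50],None,fx=8,fy=8,interpolation=cv2.INTER_CUBIC)
cv2.imwrite("pics/p5.png",np.hstack([f(t,195,135),f(s,410,215)]))
E
```

```text
(no output)
```

View pics/p5.png

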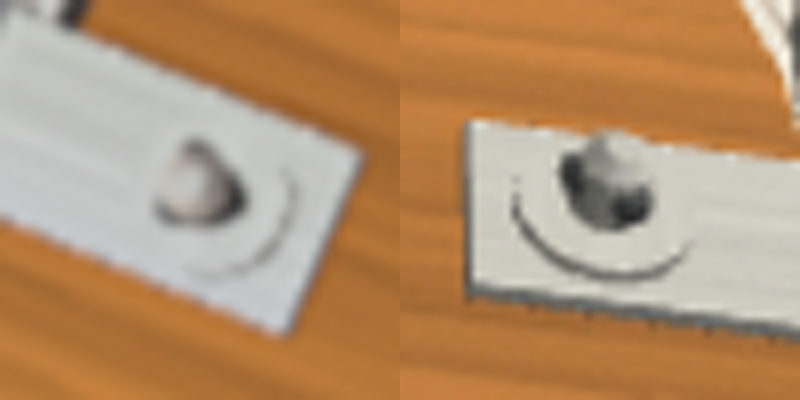

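```bash
python3 - <<'E'
from h import *
for n,x,y,o in(("top",195,135,0),("scene",410,215,400)):
    k=lambda u,v:(round((u-x+.5)*8-.5+o,1),round((v-y+.5)*8-.5,1))
    for X in((638.2,200.)):pass
    for z in(10,29):print(n,z,k(*proj(n,np.array([638.2,200,z]))))
    a=np.arange(8)*np.pi/4
    for z in(6,10):print("ring",z,[k(*proj(n,np.array([638.2+20*np.cos(t),200+20*np.sin(t),z]))) for t in a])
E
```

```text
top 10 (np.float64(212.2), np.float64(196.6))
top 29 (np.float64(192.9), np.float64(184.6))
ring 6 [(np.float64(218.8), np.float64(119.8)), (np.float64(161.4), np.float64(141.6)), (np.float64(136.0), np.float64(197.2)), (np.float64(157.6), np.float64(253.9)), (np.float64(213.5), np.float64(278.6)), (np.float64(271.0), np.float64(256.7)), (np.float64(296.3), np.float64(201.0)), (np.float64(274.6), np.float64(144.4))]
ring 10 [(np.float64(214.9), np.float64(116.9)), (np.float64(157.2), np.float64(138.8)), (np.float64(131.6), np.float64(194.7)), (np.float64(153.3), np.float64(251.8)), (np.float64(209.6), np.float64(276.6)), (np.float64(267.4), np.float64(254.5)), (np.float64(292.8), np.float64(198.6)), (np.float64(271.0), np.float64(141.6))]
scene 10 (np.float64(603.0), np.float64(206.6))
scene 29 (np.float64(621.1), np.float64(150.3))
ring 6 [(np.float64(636.2), np.float64(285.7)), (np.float64(684.1), np.float64(256.1)), (np.float64(681.4), np.float64(205.1)), (np.float64(631.5), np.float64(163.1)), (np.float64(563.8), np.float64(153.3)), (np.float64(516.3), np.float64(181.1)), (np.float64(516.4), np.float64(231.3)), (np.float64(565.9), np.float64(275.2))]
ring 10 [(np.float64(640.1), np.float64(274.1)), (np.float64(688.2), np.float64(244.5)), (np.float64(685.4), np.float64(193.5)), (np.float64(635.3), np.float64(151.5)), (np.float64(567.4), np.float64(141.7)), (np.float64(519.7), np.float64(169.5)), (np.float64(519.8), np.float64(219.8)), (np.float64(569.6), np.float64(263.6))]
```

The predicted flange ring and tip match the picture to within a few crop pixels, so I take the stud at (638.2, 200). Moving above it.

```bash

python3 -m handwheel '[[0.012,-0.03,0.03,0],[0.0245,-0.06,0.06,0],[0.0255,-0.064,0.09,0],[0.0255,-0.064,0.098,0],[0.0255,-0.064,0.098,0]]' | tail -5
python3 - <<'E'
from h import *
import cv2
for n in("scene","top"): cv2.imwrite(f"pics/{n}6.png",cams.camera(n)[:,:,::-1])
t=cv2.imread("pics/top6.png");s=cv2.imread("pics/scene6.png")
cv2.imwrite("pics/p6.png",np.hstack([cv2.resize(t[125:195,185:255],None,fx=5,fy=5),cv2.resize(s[195:265,400:470],None,fx=5,fy=5,interpolation=cv2.INTER_CUBIC)]))
s=read_state()["eef_pos"];print(s)
go(639.5,200,77,1.7)
E
```

```text
clock: 16.95
eef_pos: [639.2, 199.7, 74.4]
eef_rot: [3.133, -0.003, 0.034]
wrist_force: [0.3, 0.5, -0.1]
finger_gap: 23.3
[639.86570865 199.81877247  76.04710525]
row [-0.0004 -0.0002 -0.001 ] turn 0.3
```

View pics/p6.png

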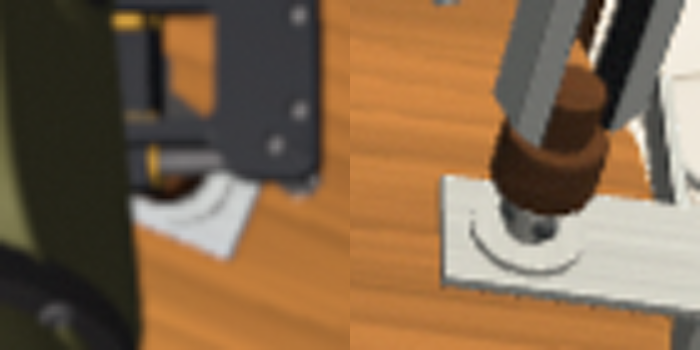

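The cap hangs upright just above the stud in the scene view (skirt crop x 492–607, bottom near y 214). I'll compare that with the projected skirt.

```bash
python3 - <<'E'
from h import *
import cv2
k=lambda p:((p[0]-400+.5)*5-.5+350,(p[1]-195+.5)*5-.5)
a=np.linspace(0,2*np.pi,73)
for zb in(36,38):
  for z in(zb,zb+24):
    q=np.array([k(proj("scene",np.array([638.2+18*np.cos(t),200+18*np.sin(t),z]))) for t in a]);print(zb,z,"x",q[:,0].min().round(),q[:,0].max().round(),"y",q[:,1].min().round(),q[:,1].max().round())
for d in([1,0,0],[0,1,0],[0,0,1]):print(d,np.subtract(k(proj("scene",np.array([638.2,200,50])+d)),k(proj("scene",np.array([638.2,200,50])))))
s=cv2.imread("pics/scene6.png")[195:265,400:470].astype(int);b,g,r=s[...,0],s[...,1],s[...,2]
m=(r<120)&(r-b>22)
for v in range(25,44):
  u=np.where(m[v,24:56])[0]+24
  if len(u):print(v*5+2,u.min()*5+350,u.max()*5+355)
E
```

```text
36 36 x 490.0 595.0 y 143.0 219.0
36 60 x 504.0 611.0 y 96.0 172.0
38 38 x 491.0 596.0 y 139.0 215.0
38 62 x 505.0 613.0 y 92.0 168.0
[1, 0, 0] [1.21059738 2.07494367]
[0, 1, 0] [ 2.68794556 -0.40930729]
[0, 0, 1] [ 0.63471637 -1.97307623]
127 500 605
132 500 605
137 495 605
142 495 610
147 495 610
152 495 605
157 490 605
162 490 605
167 490 605
172 490 600
177 490 600
182 500 600
187 500 595
192 505 595
197 510 590
202 515 585
207 520 585
212 535 570
```

It matches to about 1 mm. Descending gently onto the stud tip with force checks.

```bash

python3 -m handwheel '[[0,0,0.003,0],[0,0,0.006,0],[0,0,0.009,0],[0,0,0.011,0],[0,0,0.011,0]]' 1 35
python3 -m handwheel '[[0,0,0.002,0],[0,0,0.004,0],[0,0,0.004,0]]'
```

```text
clock: 17.68
eef_pos: [639.9, 199.7, 64.8]
eef_rot: [3.134, -0.006, 0.034]
wrist_force: [-0.7, -0.1, -0.7]
finger_gap: 22.9
clock: 18.05
eef_pos: [639.9, 199.7, 60.7]
eef_rot: [3.134, -0.006, 0.034]
wrist_force: [-0.6, 0.7, 0.1]
finger_gap: 23.1
```

```bash

python3 -m handwheel '[[0,0,0.0015,0],[0,0,0.003,0],[0,0,0.003,0]]' | sed -n '1,2p;4,5p'
python3 -m handwheel '[[0,0,0.0015,0],[0,0,0.003,0],[0,0,0.003,0]]'| sed -n '1,2p;4,5p'
python3 -m handwheel '[[0,0,0.0015,0],[0,0,0.003,0],[0,0,0.003,0]]'| sed -n '1,2p;4,5p'
```

```text
clock: 18.42
eef_pos: [640.2, 200.0, 58.5]
wrist_force: [-0.9, -0.4, 4.4]
finger_gap: 23.0
clock: 18.8
eef_pos: [640.2, 200.0, 55.6]
wrist_force: [-0.8, 1.1, 1.5]
finger_gap: 23.1
clock: 19.18
eef_pos: [639.9, 200.0, 52.0]
wrist_force: [-0.6, 1.6, -2.6]
finger_gap: 22.8
```

```bash

python3 -m handwheel '[[0,0,0.002,0],[0,0,0.003,0],[0,0,0.003,0]]' | sed -n '1,2p;4,5p'
python3 -m handwheel '[[0,0,0.001,0],[0,0,0.002,0],[0,0,0.002,0]]'| sed -n '1,2p;4,5p'
python3 -m handwheel '[[0,0,0.001,0],[0,0,0.002,0],[0,0,0.002,0]]'| sed -n '1,2p;4,5p'
```

```text
clock: 19.55
eef_pos: [639.9, 199.9, 48.7]
wrist_force: [-0.6, 0.1, -1.4]
finger_gap: 23.4
clock: 19.92
eef_pos: [640.3, 199.8, 48.1]
wrist_force: [-4.3, -1.8, 9.6]
finger_gap: 23.2
clock: 20.3
eef_pos: [640.8, 199.9, 48.1]
wrist_force: [-7.4, -1.3, 14.3]
finger_gap: 22.9
```

```bash

python3 -m handwheel '[[-0.0006,0,0.002,0],[-0.0006,0,0.003,0],[-0.0006,0,0.003,0],[-0.0006,0,0.003,0]]'
python3 - <<'E'
from h import *
import cv2
s=cams.camera("scene")[:,:,::-1];cv2.imwrite("pics/p7.png",cv2.resize(s[120:370,180:500],None,fx=2.4,fy=2.4))
st()
E
```

```text
clock: 20.8
eef_pos: [641.0, 199.9, 48.0]
eef_rot: [3.135, -0.011, 0.034]
wrist_force: [-9.7, -3.7, 22.7]
finger_gap: 23.0
{'clock': 20.85, 'eef_pos': [640.95, 199.85, 48.02], 'eef_rot': [3.13, -0.01, 0.03], 'wrist_force': [-9.39, -4.12, 21.98], 'finger_gap': 23.12}
```

View pics/p7.png

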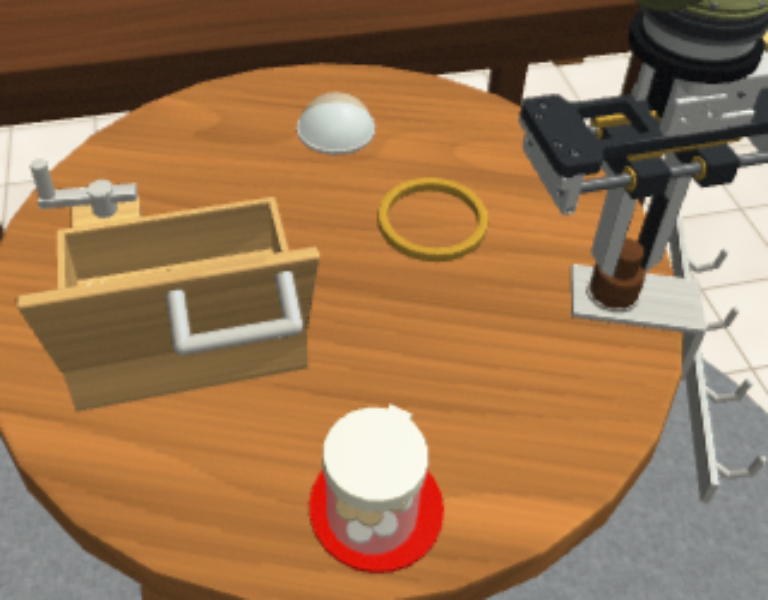

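The cap sits down on the flange with the fingers still on it, pressing at about 22 N. The hoop, jar and dome are where they were. Handing in.

```bash
python3 -c "
from cell import manip
print(manip.sign_off())"
```

```text
the job is handed in; nothing more can be done
None
```

The knob cap is on the stud and fully home, and I handed the job in at 20.9 s with the fingers still gripping it (35 N set) and pressing down at about 22 N. No verdict was reported.

- **Latch and lid:** I swung the latch lever to about 1.45 rad and folded the lid back to about 1.95 rad. The camera confirmed both.
- **Cap:** I took it from the box by its knob and lowered it straight onto the stud.
- **Click home:** Of the readings taken every 2–3 mm, the highest before the catches gave way was 4.4 N. The force then fell to −2.6 N as they pulled the cap down. It rose only at TCP z = 48.1 mm, the height predicted for home, so the 6–10 N peak itself was not sampled.
- **Last picture:** It shows the cap down on the flange, the box open, and the hoop, jar and dome looking unmoved by eye.
- **Not perfect:** While pressing, a sideways force of about 10 N and a drift of about 1 mm in x remained. I tried shifting 0.6 mm back, but it did not remove them.

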